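# Change over the pots on the preheater

## Task

The open pan is finished: slide it sideways off the double-ring heating mark in the middle of the preheater plate until it stands inside the empty single ring. Then slide the lidded pot from its waiting place at the other side onto the double-ring heating mark. Do not lift or tip either one off the plate as you slide it; leave both flat inside their rings, and leave the tin and tweezers on the plate, and the reel and jar beside it, where they are.

Things in the scene. Friction and masses are not known exactly. Their poses are not given: they have to be found in the camera images.
- plate: fixed tabletop preheater, blue vented housing with a smooth flat dark metal top 260 (x) by 480 (y), its top surface 60 above the table. Origin at the centre of its underside on the table; x across its depth away from the robot, y along its length, z up; yawed by up to about 15 degrees. Sizes in mm.
- heat_mark (a point): centre of the heating mark on the plate's top surface: a pale double ring on the dark metal (outer ring diameter 128 to 136, inner ring 114 to 122, flush, no step) with a short line fore and aft, in the middle of the plate. At the start the open pan stands on it. Sizes in mm.
- park_mark (a point): centre of the parking mark on the plate's top surface: a pale single ring (diameter 120 to 128, flush, no step), empty at the start, about 150 along the plate to the left or to the right of the heating mark. The lidded pot waits at the opposite side, on the unmarked metal. Sizes in mm.
- pan_mid (a point): open steel pan with one straight handle: bowl diameter 90, height 55, wall 3, mass about 0.35 kg, flat bottom. This point is on the bowl's axis, half-way up (27.5 above its underside). z up; the handle points along the pan's own -x (roughly towards the robot). Sizes in mm.
- pan_handle (a point): grip point in the middle of the pan's level handle, 85 from the bowl's axis and 45 above the pan's underside. The handle is a flat bar 14 wide (pan's own y) and 12 high, reaching from the bowl to 150 from its axis; the black part is from 72 outward. Sizes in mm.
- pot_mid (a point): closed steel pot with a fixed lid: diameter 90 (lid 94), 60 high to the lid's top, two small wire lugs at its sides (along its own x, out to 56 from the axis), mass about 0.4 kg, flat bottom. This point is on its axis, 30 above its underside. Sizes in mm.
- pot_knob (a point): the black cylindrical knob on the middle of the pot's lid, diameter 24, rising 28 above the lid and rigid with it; this point is on the axis, 19 above the lid's top and 79 above the pot's underside. Sizes in mm.
- pan: the open pan itself; origin at the centre of its underside, z up, handle along -x. Sizes in mm.
- pot: the lidded pot itself; origin at the centre of its underside, z up. Sizes in mm.
- tin: small flat closed metal tin, diameter 36, height 22, standing on the metal plate near its far edge. Bystander, loose; origin at the centre of its underside. Sizes in mm.
- tweezers: straight steel tweezers lying flat, about 145 long, 6 high, on the metal plate along its far edge. Bystander, loose; origin at the centre of its underside. Sizes in mm.
- reel: solder reel, diameter 54, height 40, standing on its flange on the table to the robot's left. Bystander, loose; origin at the centre of its underside. Sizes in mm.
- flux: amber glass jar with black cap, diameter 44, height 85, on the table to the robot's right. Bystander, loose; origin at the centre of its underside. Sizes in mm.
Not all that is in view belongs to the job. What is shaped like the pot but purple is not meant.

How it is judged:
By the outcome, as a careful person would: the job done as asked, in the order asked, and still so for the second after the job is handed in, with the robot touching nothing.
It also fails if it takes over 54 s, if anything falls off the work surface, if the arm or the gripper's body presses on something with over 40 N, if the wrist force passes 120 N, or if a joint passes its speed limit or range.

## Robot

A 7-joint arm with a two-finger parallel gripper is mounted at the origin on the work surface. World frame = base frame: x ahead of the robot, y to its left, z up, the work surface at z = 0. Lengths are in m, angles in rad, forces in N, time in s.
With the tool pointing down it reaches from about 0.425 to 0.925 m from the base axis. Payload 6.8 kg.
Tool frame: the origin (TCP) lies on the centre line of the jaws, within the pads' length; the fingertips stand 19 mm ahead of it and the grasp point (between the pads) is the TCP (r.tip_extent is the y of the fingertips in the tool frame, in m); y points along the fingers, z is the direction in which the jaws open and shut, and the axes are right-handed (so a half turn about y gives the same grasp; the last joint's range is limited). The gripper opens to 85 mm and grips with 20 to 120 N. Pads are 22 mm wide; open, the fingers measure 114 mm over their backs; the gripper's body (76 mm by 85 mm) begins 54 mm behind the grasp point. The pads swing forward as they close: fully open they stand 13 mm farther back than shut.
Start: joints at [1.104, 0.477, 0.022, 1.555, -0.011, 1.109, -0.083], TCP at [0.237, -0.632, 0.25] pointing down, gripper open.
Joint ranges: [-2.96, 2.96], [-0.34, 2.1], [-1.41, 1.46], [0.24, 2.44], [-1.37, 4.51], [0.17, 1.92], [-2.96, 2.96]. Speed limits (rad/s): [2.39, 2.39, 3.14, 3.14, 3.14, 3.14, 3.14].

## Interface

Orientations are given as a rotation vector (axis times angle).
In Python, from bench import r gives the robot as it stands. The module is installed in compiled form; this text tells all that it offers.
- The arm moves only by the tool jog_arm, never from a script. Its argument "motion" is a list of rows, each a list of 3 entries, a list of its own where there are three numbers: the opening, from 0 (shut) to 1 (fully open), then the shift along the tool's x, y, z in m, then the turn, a rotation vector about the tool's x, y, z in degrees. A call has 1 to 10 rows; each row shifts and turns the commanded pose from where the row before left it, along the tool's axes as they then stand; what a row does not reach is not made up. A row lasts 1/12 s, in which the tool goes at most 41.7 mm and 7.16 degrees, less where a joint would pass 70% of its speed; a pose out of reach is approached as far as the arm can. A call with a gripper value outside its range is refused whole. The fingers move at their own pace and stop on an object; "force" is the grip in N (left out, the last holds). Time passes only in rows, so rows that do not move let the fingers close. It gives the time, the measured TCP pose, the force and the opening at its end, in the units of the state.
- r.get_obs(): the state, without advancing time (a new reading comes with each control period).
- r.grab_frame(name): name is "side" or "top" or "wrist"; returns a dict with "image" (384x512x3 uint8, red, green, blue), "range_z" (384x512 float32, m along the optical axis (not along the pixel's ray), 0 where there is no reading), "fx", "fy", "cx", "cy" (pixels), "k1" (the pictures are not rectified: a ray, as slopes to the right and down, at radius r is drawn at 1 + k1 r^2 times it, then the intrinsics apply), "xyz" and "orientation" of the camera in the world. Camera axes: x right, y down, z forward; pixel columns grow to the right and rows downward; lengths in m; the calibration is good to about 2 mm. A picture is of the moment at which its call begins.
- r.hand_in(): hands the job in, once; it reports no verdict.
The state is a dict: "clock": time; "joints": joint angles; "qvel": joint speeds; "tau": joint torques, N m; "tcp_pos": TCP position; "orientation": TCP orientation; "contact_force": force on the tool from outside, world axes, zero at the start; "moment": the same for the moment, N m; "grip_width": finger opening in m.
Only numpy, scipy, OpenCV 4.12 (cv2) and the standard library are available. Lean on these libraries where they do the work, as an engineer would, in place of code of your own. Each camera call takes 0.05 s, during which the arm holds its last target.

## Working session

There is one attempt and no reset: what is moved stays moved. The work goes in short steps, Python scripts to look and compute and a tool call to move; the robot and the scene stay as the last step left them, time stands still between calls to the robot, and variables do not carry over. Pictures are saved under pics/ and viewed, and the job is handed in when it is done.

Besides the shell and the picture viewer there is one more tool, called after "Emit:" as name(argument=value, ...), one argument or row to a line, values as JSON. jog_arm: Moves the arm, as the interface text tells. Its arguments: {"type":"object","properties":{"motion":{"type":"array","items":{"type":"array"}},"force":{"type":"number"}},"required":["motion"]}

```bash
mkdir -p pics
cat > h.py <<'E'
import numpy as np, cv2
from scipy.spatial.transform import Rotation as R
from bench import r
def grab(n,fn=None):
    f=r.grab_frame(n)
    if fn: cv2.imwrite('pics/'+fn,cv2.cvtColor(f['image'],cv2.COLOR_RGB2BGR))
    np.savez(''+(fn or n)+'.npz',**f)
    return f
def cloud(f):
    fx,fy,cx,cy,k1=[float(f[k]) for k in('fx','fy','cx','cy','k1')]
    v,u=np.mgrid[0:384,0:512].astype(float)
    p=np.stack([u.ravel(),v.ravel()],1)[:,None]
    q=cv2.undistortPoints(p,np.array([[fx,0,cx],[0,fy,cy],[0,0,1]]),np.array([k1,0,0,0.])).reshape(384,512,2)
    z=f['range_z']
    c=np.dstack([q[...,0]*z,q[...,1]*z,z])
    o=np.array(f['orientation']);M=R.from_rotvec(o).as_matrix() if o.size==3 else o
    return c@M.T+np.array(f['xyz']), z>0
E
python3 - <<'E'
from h import *
o=r.get_obs();print(o, r.tip_extent)
for n in('top','side'):
    f=grab(n,n+'0.png');print(n,f['xyz'],f['orientation'],f['fx'],f['k1'])
E
```

```text
{'clock': 0.0, 'joints': array([ 1.10388367,  0.47783814,  0.02237544,  1.55648321, -0.01150301,
        1.10928574, -0.08314043]), 'qvel': array([ 0.00057473,  0.00017878,  0.00076858, -0.00011751,  0.00060223,
        0.00078809, -0.00071858]), 'tau': array([-5.14297535e-04, -5.96445680e+01,  1.60787936e+00, -2.81189203e+01,
        1.26033212e-02,  9.27667221e-03, -2.54872288e-05]), 'tcp_pos': array([ 0.23680177, -0.63149007,  0.24928746]), 'orientation': array([-0.36790471,  2.02803316, -2.02428253]), 'contact_force': array([0.18097627, 0.69209386, 0.49812027]), 'moment': array([-0.02028623, -0.03204349, -0.01355321]), 'grip_width': 0.08542115196597508} 0.019
top [ 0.4650579  -0.01583435  1.20334996] [-2.14031985  2.20233201 -0.07621729] 374.16643790814396 -0.035508584675572157
side [0.09099632 0.64612827 1.12772411] [-0.86583209  2.65880382 -0.9022283 ] 444.9242735143129 -0.002990832943228617
```

View pics/top0.png

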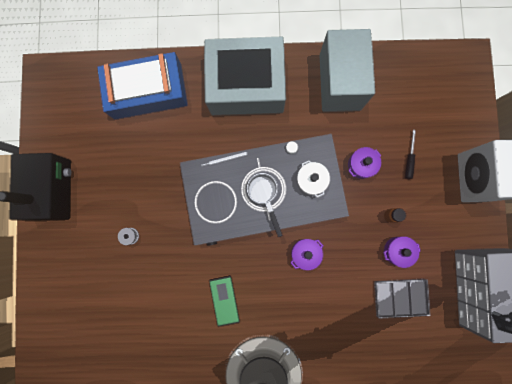

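View pics/side0.png

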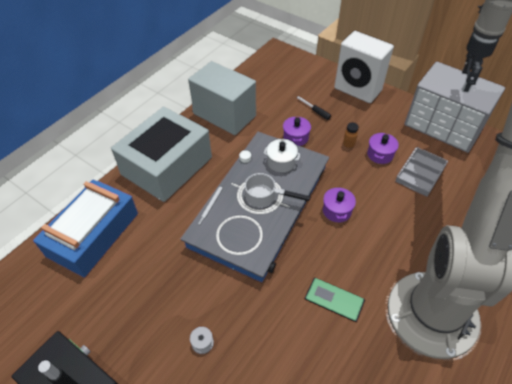

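Top view: pan at about (264,188) on the double ring, handle to (278,230); empty ring at (216,201); pot at (314,180). A purple decoy at (307,254) stands near the handle. Now the measurements.

```bash
cat >> h.py <<'E'
def rect(f,z,x0=.3,x1=.85,y0=-.35,y1=.35,s=1000):
    # ortho image at height z; row=(x1-x)*s, col=(y1-y)*s
    fx,fy,cx,cy,k1=[float(f[k]) for k in('fx','fy','cx','cy','k1')]
    M=R.from_rotvec(np.array(f['orientation'])).as_matrix()
    rr,cc=np.mgrid[0:int((x1-x0)*s),0:int((y1-y0)*s)]
    P=np.dstack([x1-rr/s,y1-cc/s,np.full(rr.shape,z)])-np.array(f['xyz'])
    p=P@M; a=p[...,0]/p[...,2];b=p[...,1]/p[...,2];k=1+k1*(a*a+b*b)
    return cv2.remap(f['image'],(a*k*fx+cx).astype('f4'),(b*k*fy+cy).astype('f4'),cv2.INTER_CUBIC)
def sv(im,fn): cv2.imwrite('pics/'+fn,cv2.cvtColor(im,cv2.COLOR_RGB2BGR))
E
python3 - <<'E'
from h import *
for n in('top','side'):
    f=dict(np.load(n+'0.png.npz'))
    sv(rect(f,.06),n+'_r60.png')
    c,ok=cloud(f)
    x,y,z=c[...,0],c[...,1],c[...,2]
    reg=ok&(x>.35)&(x<.85)&(y>-.4)&(y<.3)
    m=reg&(abs(z-.06)<.006)
    pts=c[m][:,:2].astype('f4')
    print(n,'plate',cv2.minAreaRect(pts),np.median(c[m][:,2]))
    m=reg&(z>.075)&(z<.4)
    k,lab,st,ce=cv2.connectedComponentsWithStats(m.astype('u1'))
    for i in range(1,k):
        if st[i,4]>25:
            q=c[lab==i];print(st[i],q.min(0).round(3),q.max(0).round(3),q.mean(0).round(3),f['image'][lab==i].mean(0).round())
E
```

```text
top plate ((0.5990269184112549, -0.08046242594718933), (0.4990389943122864, 0.636246919631958), 0.46304023265838623) 0.05970606718558025
[325  87  51  19 756] [ 0.828 -0.347  0.075] [ 0.85  -0.216  0.167] [ 0.834 -0.278  0.137] [104. 113. 114.]
[205  94  81  15 937] [ 0.83  -0.091  0.075] [0.85  0.148 0.136] [0.837 0.029 0.117] [114. 124. 126.]
[286 141  12  12  98] [ 0.685 -0.125  0.076] [ 0.718 -0.091  0.087] [ 0.701 -0.107  0.082] [241. 241. 241.]
[364 156   9   9  57] [ 0.641 -0.349  0.075] [ 0.664 -0.326  0.092] [ 0.652 -0.336  0.086] [65. 57. 71.]
[297 160  33  37 870] [ 0.546 -0.211  0.075] [ 0.654 -0.118  0.152] [ 0.598 -0.163  0.119] [226. 226. 226.]
[247 173  35  64 360] [ 0.433 -0.066  0.076] [0.619 0.03  0.121] [ 0.534 -0.028  0.107] [132. 133. 138.]
[304 251   8   8  54] [ 0.365 -0.154  0.075] [ 0.386 -0.133  0.091] [ 0.375 -0.143  0.086] [65. 59. 70.]
side plate ((0.5994719862937927, -0.08018887042999268), (0.4989713132381439, 0.6386557817459106), 0.027960415929555893) 0.06102015589943566
[228  79  28  42 701] [ 0.824 -0.347  0.075] [ 0.85  -0.212  0.168] [ 0.833 -0.27   0.129] [109. 118. 119.]
[294 117   7   8  48] [ 0.638 -0.349  0.075] [ 0.661 -0.321  0.093] [ 0.648 -0.333  0.085] [62. 47. 73.]
[ 152  128   58   59 1194] [ 0.823 -0.09   0.075] [0.85  0.151 0.138] [0.832 0.04  0.113] [115. 124. 125.]
[264 139  36  32 790] [ 0.542 -0.211  0.075] [ 0.651 -0.118  0.152] [ 0.589 -0.153  0.114] [186. 189. 191.]
[240 151  11  10  80] [ 0.682 -0.124  0.075] [ 0.716 -0.091  0.087] [ 0.696 -0.106  0.082] [222. 226. 227.]
[245 173  66  33 774] [ 0.429 -0.067  0.075] [0.615 0.033 0.122] [ 0.546 -0.02   0.101] [117. 119. 123.]
[337 190   8  10  62] [ 0.359 -0.156  0.076] [ 0.382 -0.131  0.094] [ 0.37  -0.142  0.087] [66. 51. 81.]
```

View pics/top_r60.png

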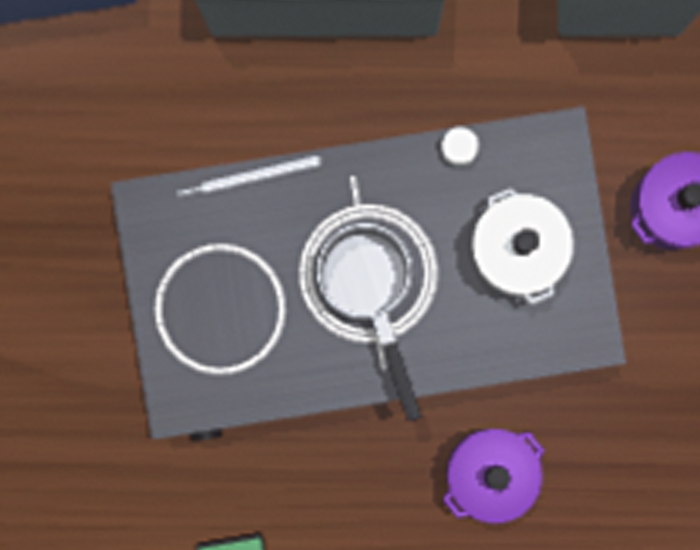

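View pics/side_r60.png

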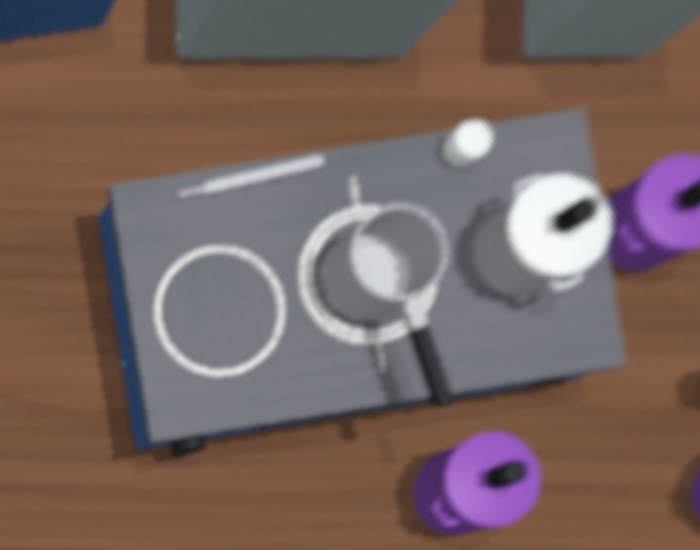

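```bash
cat >> h.py <<'E'
def circ(p):
    A=np.c_[2*p,np.ones(len(p))];s=np.linalg.lstsq(A,(p**2).sum(1),rcond=None)[0]
    return s[:2],np.sqrt(s[2]+s[:2]@s[:2])
def ring(im,c0,rlo,rhi,x1=.85,y1=.35,s=1000,skip=None):
    g=im.min(2).astype(float);out=[]
    cx=(y1-c0[1])*s;cy=(x1-c0[0])*s
    rr=np.arange(rlo,rhi,.5)
    for a in np.arange(0,2*np.pi,np.pi/60):
        u=cx+rr*np.cos(a);v=cy+rr*np.sin(a)
        p=cv2.remap(g.astype('f4'),u[None].astype('f4'),v[None].astype('f4'),1)[0]
        if p.max()<130: continue
        w=np.clip(p-0.6*p.max(),0,None);t=(w*rr).sum()/w.sum()
        out.append([x1-(cy+t*np.sin(a))/s,y1-(cx+t*np.cos(a))/s])
    out=np.array(out)
    for _ in range(5):
        c,R_=circ(out);e=abs(np.hypot(*(out-c).T)-R_);out=out[e<max(.0015,2*e.std())] if len(out)>20 else out
    return c,R_,len(out)
E
python3 - <<'E'
from h import *
for n in('top','side'):
    f=dict(np.load(n+'0.png.npz'));im=rect(f,.06)
    print(n,'park',ring(im,(.541,.130),54,74),'heat',ring(im,(.577,-.019),55,76))
    c,ok=cloud(f);x,y,z=c[...,0],c[...,1],c[...,2]
    def sel(m): return c[ok&m]
    q=sel((z>.110)&(z<.12)&(np.hypot(x-.58,y+.017)<.06)&(x>.535));print('panrim',len(q),circ(q[:,:2]),cv2.minEnclosingCircle(q[:,:2].astype('f4')))
    q=sel((z>.09)&(z<.118)&(np.hypot(x-.58,y+.017)>.062)&(np.hypot(x-.46,y+.05)<.08))
    print('handle',len(q),q.mean(0),cv2.fitLine(q[:,:2].astype('f4'),cv2.DIST_HUBER,0,.01,.01).ravel(),q.min(0),q.max(0))
    q=sel((z>.112)&(z<.128)&(np.hypot(x-.6,y+.165)<.07));print('lid',len(q),cv2.minEnclosingCircle(q[:,:2].astype('f4')),np.median(q[:,2]))
    q=sel((z>.140)&(np.hypot(x-.6,y+.165)<.03));print('knob',len(q),q.mean(0),cv2.minEnclosingCircle(q[:,:2].astype('f4')))
    q=sel((abs(z-.06)<.006)&(x>.4)&(x<.76)&(y>-.31)&(y<.25));print(cv2.minAreaRect((q[:,:2]*1000).astype('f4')))
E
```

```text
top park (array([0.54161098, 0.13037965]), np.float64(0.06179381525781991), 120) heat (array([ 0.57712107, -0.01742575]), np.float64(0.06277813928135038), 105)
panrim 85 (array([ 0.57482953, -0.01303744]), np.float64(0.04319834593118904)) ((0.5748178958892822, -0.01328393816947937), 0.04494132101535797)
handle 152 [ 0.47614909 -0.04691201  0.11013623] [ 0.944681    0.32799065  0.47614908 -0.04691201] [ 0.43276556 -0.06580047  0.10442968] [ 0.52072923 -0.02725431  0.11587443]
lid 737 ((0.5999411940574646, -0.164430633187294), 0.04717206582427025) 0.11825316954658383
knob 54 [ 0.59916911 -0.16416898  0.14730546] ((0.5992328524589539, -0.16362975537776947), 0.011675186455249786)
((548.4993286132812, -54.098358154296875), (332.0116882324219, 545.9804077148438), 8.889713287353516)
side park (array([0.53968229, 0.13077278]), np.float64(0.06196311793864208), 120) heat (array([ 0.5776296 , -0.01876953]), np.float64(0.06496322497568048), 53)
panrim 113 (array([ 0.57100483, -0.01299075]), np.float64(0.04331383296799219)) ((0.5709617137908936, -0.012998091988265514), 0.04658116400241852)
handle 189 [ 0.47370389 -0.04487837  0.11003644] [ 0.94152176  0.3369522   0.46024042 -0.04866303] [ 0.42856084 -0.0671053   0.09642204] [ 0.51911767 -0.02251968  0.11668451]
lid 472 ((0.5993995070457458, -0.16408368945121765), 0.050933413207530975) 0.11975841029012058
knob 52 [ 0.59506399 -0.16288897  0.14702243] ((0.5977780818939209, -0.16512256860733032), 0.015555884689092636)
((548.8663330078125, -53.067047119140625), (328.3431396484375, 545.9443969726562), 8.623634338378906)
```

```bash
cat >> h.py <<'E'
def plan(tgt,zdir=None):
    o=r.get_obs();M=R.from_rotvec(o['orientation']).as_matrix();p=o['tcp_pos']
    if zdir is None: D=M.copy()
    else:
        z=np.array([*zdir,0.]);z/=np.linalg.norm(z)
        if z@M[:,2]<0: z=-z
        y=np.array([0,0,-1.]);D=np.c_[np.cross(y,z),y,z]
    print('clock',o['clock'],'tcp',p.round(4),'F',o['contact_force'].round(2),'w',o['grip_width'],'q',o['joints'].round(2))
    print('turn deg (tool)',np.degrees(R.from_matrix(M.T@D).as_rotvec()).round(2))
    print('shift mm after turn',(D.T@(np.array(tgt)-p)*1000).round(1)); print('axes',D.round(3).tolist())
E
python3 -c "
from h import *
plan((.493,-.041,.25),(-.333,.943))"
```

```text
clock 0.1 tcp [ 0.2369 -0.6316  0.2494] F [ 0.47  0.45 -0.09] w 0.0856308226155777 q [ 1.1   0.48  0.02  1.56 -0.01  1.11 -0.08]
turn deg (tool) [0.09 1.11 0.01]
shift mm after turn [-438.2   -0.6 -471.6]
axes [[-0.943, 0.0, 0.333], [-0.333, 0.0, -0.943], [-0.0, -1.0, -0.0]]
```

Emit:
jog_arm(
  motion=[
    [1,[0,0,0],[0,1.1,0]],
    [1,[-12,0,-13],[0,0,0]],
  ],
  force=30,
)

```text
clock: 0.27
tcp_pos: [0.2479, -0.5992, 0.2494]
orientation: [-0.343, 2.042, -2.049]
contact_force: [-0.8, -0.6, 0.3]
grip_width: 0.0855
```

That row was in mm by mistake: shifts are in m, and it was capped at one row's travel. I'll continue in metres.

```bash
python3 -c "
from h import *
plan((.493,-.041,.25),(-.333,.943))"
```

```text
clock 0.2667 tcp [ 0.2479 -0.5992  0.2494] F [-0.84 -0.57  0.3 ] w 0.08554838624751286 q [ 1.06  0.43  0.02  1.63 -0.01  1.08 -0.16]
turn deg (tool) [-0.14 -0.64  0.26]
shift mm after turn [-417.    -0.6 -444.7]
axes [[-0.943, 0.0, 0.333], [-0.333, 0.0, -0.943], [-0.0, -1.0, -0.0]]
```

Emit:
jog_arm(
  motion=[
    [1,[-0.02,0,-0.0215],[0,0,0]],
    [1,[-0.02,0,-0.0215],[0,0,0]],
    [1,[-0.02,0,-0.0215],[0,0,0]],
    [1,[-0.02,0,-0.0215],[0,0,0]],
    [1,[-0.02,0,-0.0215],[0,0,0]],
    [1,[-0.02,0,-0.0215],[0,0,0]],
    [1,[-0.02,0,-0.0215],[0,0,0]],
    [1,[-0.02,0,-0.0215],[0,0,0]],
    [1,[-0.02,0,-0.0215],[0,0,0]],
    [1,[-0.02,0,-0.0215],[0,0,0]],
  ],
)

```text
clock: 1.1
tcp_pos: [0.3707, -0.323, 0.2503]
orientation: [-0.348, 2.038, -2.038]
contact_force: [0.5, -0.3, 0.8]
grip_width: 0.0854
```

Emit:
jog_arm(
  motion=[
    [1,[-0.02,0,-0.0215],[0,0,0]],
    [1,[-0.02,0,-0.0215],[0,0,0]],
    [1,[-0.02,0,-0.0215],[0,0,0]],
    [1,[-0.02,0,-0.0215],[0,0,0]],
    [1,[-0.02,0,-0.0215],[0,0,0]],
    [1,[-0.02,0,-0.0215],[0,0,0]],
    [1,[-0.02,0,-0.0215],[0,0,0]],
    [1,[-0.02,0,-0.0215],[0,0,0]],
    [1,[-0.02,0,-0.0215],[0,0,0]],
    [1,[0,0,0],[0,0,0]],
  ],
)

```text
clock: 1.93
tcp_pos: [0.4777, -0.0759, 0.2507]
orientation: [-0.353, 2.035, -2.03]
contact_force: [1.6, 1.2, 0.6]
grip_width: 0.0852
```

```bash
python3 -c "
from h import *
plan((.493,-.041,.2),(-.333,.943))
grab('wrist','w1.png')"
```

```text
clock 1.9333 tcp [ 0.4777 -0.0759  0.2507] F [1.57 1.2  0.6 ] w 0.08519773324066977 q [ 0.33  0.18 -0.34  1.98  0.07  0.99 -1.26]
turn deg (tool) [ 0.11  0.41 -0.15]
shift mm after turn [-26.   50.7 -27.8]
axes [[-0.943, 0.0, 0.333], [-0.333, 0.0, -0.943], [-0.0, -1.0, -0.0]]
```

View pics/w1.png

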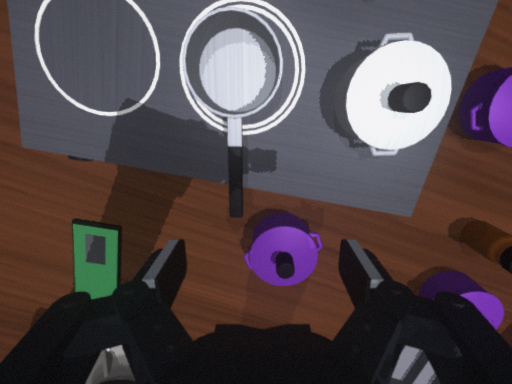

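Wrist view: the handle runs from (235,118) to (235,215), square to the jaws. I'll refine the positions from this view.

```bash
cat >> h.py <<'E'
def measure(f,pan,pot):
    c,ok=cloud(f);x,y,z=c[...,0],c[...,1],c[...,2]
    sel=lambda m:c[ok&m]
    try:
        q=sel((z>.110)&(z<.12)&(abs(np.hypot(x-pan[0],y-pan[1])-.0435)<.01)&(x>pan[0]-.035));print('panrim',len(q),circ(q[:,:2]),'z',np.percentile(q[:,2],90))
        d=np.hypot(x-pan[0],y-pan[1]);q=sel((z>.095)&(z<.118)&(d>.065)&(d<.15)&(x<pan[0]-.03))
        l=cv2.fitLine(q[:,:2].astype('f4'),cv2.DIST_HUBER,0,.01,.01).ravel();print('handle',len(q),q.mean(0),l,np.percentile(q[:,2],90))
    except Exception as e: print(e)
    try:
        d=np.hypot(x-pot[0],y-pot[1]);q=sel((z>.114)&(z<.125)&(d<.06));print('lid',len(q),cv2.minEnclosingCircle(q[:,:2].astype('f4')),np.median(q[:,2]))
        q=sel((z>.143)&(z<.155)&(d<.03));print('knob',len(q),cv2.minEnclosingCircle(q[:,:2].astype('f4')),np.median(q[:,2]))
    except Exception as e: print(e)
E
python3 -c "
from h import *
f=dict(np.load('w1.png.npz'))
measure(f,(.573,-.013),(.599,-.164))
im=rect(f,.06);print('park',ring(im,(.541,.130),54,74),'heat',ring(im,(.577,-.019),55,76))
c,ok=cloud(f);m=ok&(abs(c[...,2]-.06)<.01);print(np.median(c[m][:,2]))
sv(im,'w1r.png')
"
```

```text
panrim 1235 (array([ 0.57406223, -0.0113723 ]), np.float64(0.043047728357538166)) z 0.11604766788717161
handle 1079 [ 0.47453373 -0.04624202  0.1110659 ] [ 0.94562334  0.3252638   0.47453374 -0.04624202] 0.11215251926343614
lid 7828 ((0.5988472104072571, -0.16243292391300201), 0.04767389968037605) 0.11929769801601317
knob 759 ((0.5986582040786743, -0.161865696310997), 0.012098553590476513) 0.14838536438211725
park (array([0.54126089, 0.13343421]), np.float64(0.06191360775683828), 94) heat (array([ 0.57702901, -0.01415285]), np.float64(0.06378450069045498), 93)
0.060596672555461806
```

View pics/w1r.png

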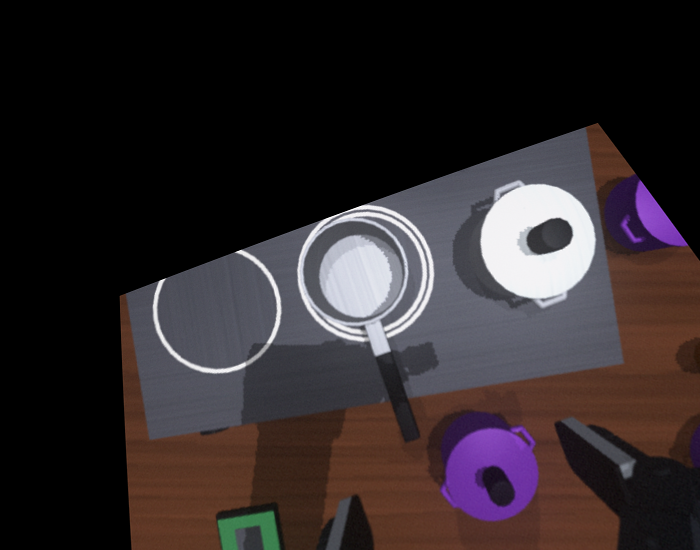

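```bash
python3 -c "
from h import *
plan((.4937,-.0397,.105),(-.326,.945))"
```

```text
clock 1.9833 tcp [ 0.4766 -0.0788  0.2504] F [-0.27 -1.01 -0.51] w 0.08538015689004028 q [ 0.34  0.18 -0.34  1.98  0.07  0.99 -1.26]
turn deg (tool) [ 0.05  0.71 -0.05]
shift mm after turn [-28.9 145.4 -31.4]
axes [[-0.945, 0.0, 0.326], [-0.326, 0.0, -0.945], [-0.0, -1.0, -0.0]]
```

Emit:
jog_arm(
  motion=[
    [1,[0,0,0],[0,0.7,0]],
    [1,[-0.0145,0.01,-0.0155],[0,0,0]],
    [1,[-0.0145,0.02,-0.016],[0,0,0]],
    [1,[0,0.025,0],[0,0,0]],
    [1,[0,0.025,0],[0,0,0]],
    [1,[0,0.02,0],[0,0,0]],
    [1,[0,0,0],[0,0,0]],
    [1,[0,0,0],[0,0,0]],
  ],
)

```text
clock: 2.65
tcp_pos: [0.4921, -0.0442, 0.1498]
orientation: [-0.338, 2.047, -2.047]
contact_force: [0.1, 0.1, -0.2]
grip_width: 0.0854
```

```bash
python3 -c "
from h import *
plan((.4937,-.0397,.105),(-.326,.945))
f=grab('wrist','w2.png');measure(f,(.573,-.013),(.599,-.164))"
```

```text
clock 2.65 tcp [ 0.4921 -0.0442  0.1498] F [ 0.08  0.13 -0.22] w 0.0854058443675078 q [ 0.25  0.34 -0.34  2.05  0.16  0.78 -1.43]
turn deg (tool) [ 0.03 -0.43  0.15]
shift mm after turn [-3.  44.8 -3.8]
axes [[-0.945, 0.0, 0.326], [-0.326, 0.0, -0.945], [-0.0, -1.0, -0.0]]
panrim 3162 (array([ 0.57391193, -0.0111641 ]), np.float64(0.042719767091261004)) z 0.11604372776249886
handle 2033 [ 0.47518174 -0.04532693  0.11122114] [ 0.94527966  0.32626122  0.47518173 -0.04532693] 0.11209018396033461
lid 9719 ((0.5962796211242676, -0.15834979712963104), 0.04668460041284561) 0.11918518948940432
knob 0 ((0.0, 0.0), 0.0) nan
  return _methods._mean(a, axis=axis, dtype=dtype,
  ret = ret.dtype.type(ret / rcount)
```

View pics/w2.png

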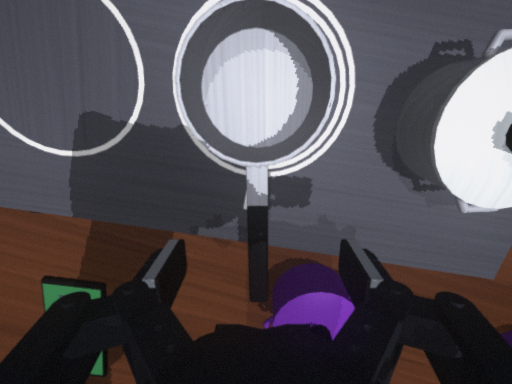

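Emit:
jog_arm(
  motion=[
    [1,[-0.003,0.01,-0.004],[0,0,0]],
    [1,[0,0.015,0],[0,0,0]],
    [1,[0,0.012,0],[0,0,0]],
    [1,[0,0.007,0],[0,0,0]],
    [1,[0,0,0],[0,0,0]],
    [1,[0,0,0],[0,0,0]],
  ],
)

```text
clock: 3.2
tcp_pos: [0.4949, -0.038, 0.1067]
orientation: [-0.337, 2.044, -2.044]
contact_force: [0.2, 0.7, 0.3]
grip_width: 0.0855
```

```bash
python3 -c "
from h import *
plan((.4937,-.0393,.105),(-.326,.945))"
```

```text
clock 3.2 tcp [ 0.4949 -0.038   0.1067] F [0.16 0.73 0.3 ] w 0.08548479713001184 q [ 0.22  0.41 -0.32  2.08  0.2   0.68 -1.48]
turn deg (tool) [-0.01 -0.28 -0.02]
shift mm after turn [1.6 1.7 0.8]
axes [[-0.945, 0.0, 0.326], [-0.326, 0.0, -0.945], [-0.0, -1.0, -0.0]]
```

Well centred; closing gently.

Emit:
jog_arm(
  motion=[
    [0,[0,0,0],[0,0,0]],
    [0,[0,0,0],[0,0,0]],
    [0,[0,0,0],[0,0,0]],
    [0,[0,0,0],[0,0,0]],
    [0,[0,0,0],[0,0,0]],
    [0,[0,0,0],[0,0,0]],
    [0,[0,0,0],[0,0,0]],
    [0,[0,0,0],[0,0,0]],
  ],
  force=30,
)

```text
clock: 3.87
tcp_pos: [0.4947, -0.0382, 0.1065]
orientation: [-0.337, 2.044, -2.044]
contact_force: [-0.7, -1.2, 2.5]
grip_width: 0.0131
```

```bash
python3 -c "
from h import *
f=grab('wrist','w3.png');measure(f,(.573,-.013),(.599,-.164))
f=grab('top','t3.png');measure(f,(.573,-.013),(.599,-.164))
plan(r.get_obs()['tcp_pos']+[-.033,.144,0])" 2>/dev/null
```

```text
panrim 4779 (array([ 0.57376606, -0.0104643 ]), np.float64(0.042585058685946454)) z 0.11598902164498957
handle 3413 [ 0.49093909 -0.03832422  0.11012731] [ 0.94807297  0.31805292  0.49093908 -0.03832423] 0.11265418656672849
lid 750 ((0.575366735458374, -0.12716342508792877), 0.020632324740290642) 0.11614655926717038
knob 0 ((0.0, 0.0), 0.0) nan
panrim 65 (array([ 0.57457065, -0.01259028]), np.float64(0.043162150296963665)) z 0.11637695918165125
OpenCV(4.12.0) /io/opencv/modules/imgproc/src/linefit.cpp:50: error: (-215:Assertion failed) count > 0 in function 'fitLine2D_wods'

lid 699 ((0.5998810529708862, -0.16428057849407196), 0.04705439880490303) 0.11845176109435984
knob 54 ((0.5993709564208984, -0.16378308832645416), 0.011699465103447437) 0.1476489274707249
clock 3.9667 tcp [ 0.4947 -0.0383  0.1065] F [-0.45 -0.75  3.95] w 0.013291595838729903 q [ 0.22  0.41 -0.32  2.08  0.2   0.68 -1.48]
turn deg (tool) [0. 0. 0.]
shift mm after turn [ -15.   -0. -147.]
axes [[-0.947, 0.0, 0.321], [-0.321, -0.0, -0.947], [-0.0, -1.0, 0.0]]
```

View pics/w3.png

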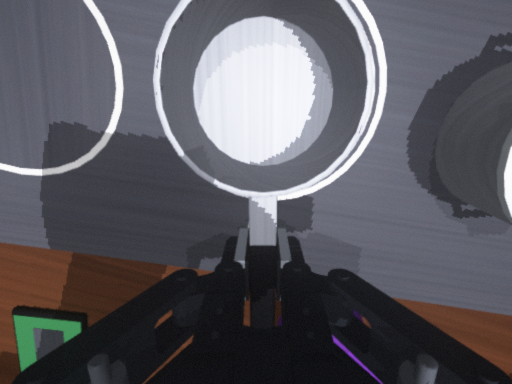

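Emit:
jog_arm(
  motion=[
    [0,[0,-0.0004,0],[0,0,0]],
    [0,[0,0,0],[0,0,0]],
    [0,[0,0,0],[0,0,0]],
  ],
)

```text
clock: 4.22
tcp_pos: [0.4947, -0.0381, 0.1066]
orientation: [-0.337, 2.044, -2.044]
contact_force: [0.7, -0.7, 0.0]
grip_width: 0.0133
```

```bash
python3 -c "
from h import *
for i in range(5):
    o=r.get_obs();print(o['contact_force'].round(2),o['moment'].round(3),o['tcp_pos'].round(4))
    r.grab_frame('top')"
```

```text
[ 0.69 -0.73  0.  ] [-0.072 -0.146 -0.063] [ 0.4947 -0.0381  0.1066]
[ 0.73  0.03 -1.36] [-0.053 -0.167 -0.07 ] [ 0.4947 -0.0381  0.1066]
[-0.22 -0.3  -1.18] [-0.079 -0.178 -0.066] [ 0.4946 -0.0381  0.1066]
[ 1.21 -0.38 -1.33] [-0.075 -0.178 -0.031] [ 0.4947 -0.0381  0.1066]
[ 0.77  0.13 -0.78] [-0.064 -0.2   -0.065] [ 0.4946 -0.0381  0.1066]
```

Emit:
jog_arm(
  motion=[
    [0,[0,0.0002,0],[0,0,0]],
    [0,[-0.0005,0,-0.005],[0,0,0]],
    [0,[-0.0005,0,-0.005],[0,0,0]],
    [0,[-0.0005,0,-0.005],[0,0,0]],
    [0,[-0.0005,0,-0.005],[0,0,0]],
    [0,[0,0,0],[0,0,0]],
  ],
)

```text
clock: 4.97
tcp_pos: [0.4897, -0.0169, 0.1066]
orientation: [-0.34, 2.044, -2.042]
contact_force: [-0.4, 1.2, 1.8]
grip_width: 0.0134
```

```bash
cat > fm.py <<'E'
from h import *
F=[];P=[]
for i in range(4):
    o=r.get_obs();F.append(np.r_[o['contact_force'],o['moment']]);P.append(o['tcp_pos'])
    if i<3: r.grab_frame('top')
print('F,M',np.mean(F,0).round(2),'tcp',np.mean(P,0).round(4),o['orientation'].round(4),o['grip_width'].round(4),o['clock'])
E
python3 fm.py
```

```text
Traceback (most recent call last):
  File "fm.py", line 6, in <module>
    print('F,M',np.mean(F,0).round(2),'tcp',np.mean(P,0).round(4),o['orientation'].round(4),o['grip_width'].round(4),o['clock'])
                                                                                            ^^^^^^^^^^^^^^^^^^^^^
AttributeError: 'float' object has no attribute 'round'
```

```bash
sed -i "s/o\['grip_width'\].round(4)/o['grip_width']/;s/range(4)/range(3)/;s/i<3/i<2/" fm.py; python3 fm.py
```

```text
F,M [-0.97  2.41  2.97  0.56  0.24  0.2 ] tcp [ 0.4898 -0.0175  0.1065] [-0.3392  2.0443 -2.0427] 0.013392143866459235 5.2167
```

Emit:
jog_arm(
  motion=[
    [0,[-0.0005,-0.0002,-0.005],[0,0,0]],
    [0,[-0.0006,0,-0.006],[0,0,0]],
    [0,[-0.0006,0,-0.006],[0,0,0]],
    [0,[-0.0006,0,-0.006],[0,0,0]],
    [0,[-0.0006,0,-0.006],[0,0,0]],
    [0,[-0.0006,0,-0.006],[0,0,0]],
    [0,[-0.0006,0,-0.006],[0,0,0]],
    [0,[0,0,0],[0,0,0]],
  ],
)

```text
clock: 5.88
tcp_pos: [0.4803, 0.0234, 0.1067]
orientation: [-0.34, 2.044, -2.042]
contact_force: [0.1, 1.2, -0.1]
grip_width: 0.0135
```

```bash
python3 fm.py; python3 -c "
from h import *
f=grab('wrist','w4.png');measure(f,(.563,.047),(.599,-.164))
f=grab('side','s4.png')"
```

```text
F,M [-0.08  0.95 -0.71  0.16  0.08  0.1 ] tcp [0.4804 0.0229 0.1067] [-0.3395  2.0436 -2.0429] 0.013154534025594914 5.9833
panrim 4458 (array([0.55941696, 0.05064133]), np.float64(0.04257146384259943)) z 0.11601918828962988
handle 3601 [0.47799082 0.02276507 0.11024458] [0.9455231  0.3255551  0.4779908  0.02276507] 0.11262641514583709
lid 0 ((0.0, 0.0), 0.0) nan
knob 0 ((0.0, 0.0), 0.0) nan
  return _methods._mean(a, axis=axis, dtype=dtype,
  ret = ret.dtype.type(ret / rcount)
```

View pics/w4.png

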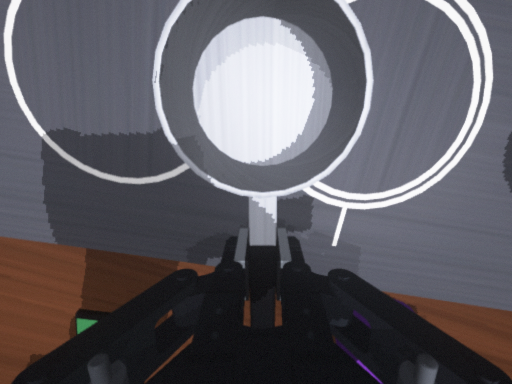

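View pics/s4.png

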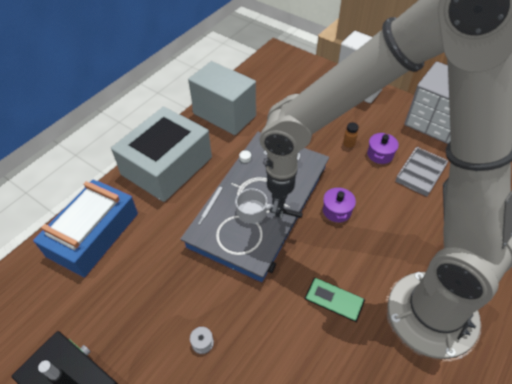

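Emit:
jog_arm(
  motion=[
    [0,[-0.0007,0.0002,-0.0065],[0,0,0]],
    [0,[-0.0007,0,-0.0065],[0,0,0]],
    [0,[-0.0007,0,-0.0065],[0,0,0]],
    [0,[-0.0007,0,-0.0065],[0,0,0]],
    [0,[-0.0007,0,-0.0065],[0,0,0]],
    [0,[-0.0007,0,-0.0065],[0,0,0]],
    [0,[-0.0007,0,-0.0065],[0,0,0]],
    [0,[0,0,0],[0,0,0]],
  ],
)

```text
clock: 6.75
tcp_pos: [0.4704, 0.0683, 0.1066]
orientation: [-0.34, 2.044, -2.042]
contact_force: [-0.3, 0.9, 0.9]
grip_width: 0.0134
```

```bash
python3 fm.py
```

```text
F,M [-0.75  1.42  0.91  0.34  0.14  0.11] tcp [0.4705 0.0679 0.1066] [-0.3395  2.0438 -2.042 ] 0.012942815423836549 6.85
```

Emit:
jog_arm(
  motion=[
    [0,[-0.0007,0,-0.0065],[0,0,0]],
    [0,[-0.0007,0,-0.0065],[0,0,0]],
    [0,[-0.0007,0,-0.0065],[0,0,0]],
    [0,[-0.0007,0,-0.0065],[0,0,0]],
    [0,[-0.0007,0,-0.0065],[0,0,0]],
    [0,[-0.0005,0,-0.0055],[0,0,0]],
    [0,[0,0,0],[0,0,0]],
    [0,[0,0,0],[0,0,0]],
  ],
)

```text
clock: 7.52
tcp_pos: [0.462, 0.105, 0.1065]
orientation: [-0.34, 2.044, -2.042]
contact_force: [-0.4, 2.2, 1.2]
grip_width: 0.0132
```

```bash
python3 fm.py;  python3 -c "
from h import *
f=grab('wrist','w5.png');measure(f,(.541,.1315),(.599,-.164))
im=rect(f,.06);print('park',ring(im,(.541,.130),54,74))
f=grab('top','t5.png');measure(f,(.541,.1315),(.599,-.164))" 2>&1 | grep -v arn
```

```text
F,M [-0.85  2.25  1.22  0.49  0.14  0.17] tcp [0.4621 0.1048 0.1065] [-0.3389  2.0442 -2.0423] 0.013322585137538803 7.6167
  return _methods._mean(a, axis=axis, dtype=dtype,
  ret = ret.dtype.type(ret / rcount)
panrim 4713 (array([0.54104452, 0.13271034]), np.float64(0.04257511539396289)) z 0.11600466733776116
handle 3466 [0.45878579 0.10447902 0.11014762] [0.9464169  0.32294747 0.45878577 0.10447901] 0.11256949453549642
lid 0 ((0.0, 0.0), 0.0) nan
knob 0 ((0.0, 0.0), 0.0) nan
park (array([0.54277243, 0.13300674]), np.float64(0.0637353858741211), 89)
panrim 76 (array([0.54172635, 0.13031959]), np.float64(0.04330266567677863)) z 0.11728483719572269
OpenCV(4.12.0) /io/opencv/modules/imgproc/src/linefit.cpp:50: error: (-215:Assertion failed) count > 0 in function 'fitLine2D_wods'

lid 704 ((0.5999161601066589, -0.16436386108398438), 0.04692259803414345) 0.1184846230283303
knob 54 ((0.5996873378753662, -0.1645670384168625), 0.01183033362030983) 0.14760763646295916
```

View pics/w5.png

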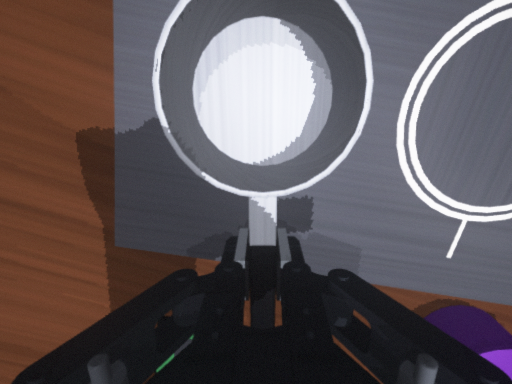

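Pan centred within 1 mm of the ring according to the top camera. Releasing and rising.

Emit:
jog_arm(
  motion=[
    [0.3,[0,0,0],[0,0,0]],
    [0.5,[0,0,0],[0,0,0]],
    [0.7,[0,0,0],[0,0,0]],
    [0.7,[0,0,0],[0,0,0]],
    [0.7,[0,-0.01,0],[0,0,0]],
    [0.7,[0,-0.02,0],[0,0,0]],
    [0.7,[0,-0.03,0],[0,0,0]],
    [0.7,[0,-0.03,0],[0,0,0]],
    [0.7,[0,-0.01,0],[0,0,0]],
    [0.7,[0,0,0],[0,0,0]],
  ],
)

```text
clock: 8.55
tcp_pos: [0.4642, 0.1041, 0.2098]
orientation: [-0.33, 2.042, -2.042]
contact_force: [-0.3, 0.3, -0.3]
grip_width: 0.0598
```

```bash
python3 -c "
from h import *
plan((.599,-.1635,.205),(-.326,.945))
f=grab('top','t6.png');measure(f,(.541,.1315),(.599,-.164))
f=grab('wrist','w6.png');measure(f,(.541,.1315),(.599,-.164))
im=rect(f,.06);print('heat',ring(im,(.577,-.015),54,76))
" 2>&1 | grep -v arn
```

```text
return _methods._mean(a, axis=axis, dtype=dtype,
  ret = ret.dtype.type(ret / rcount)
clock 8.55 tcp [0.4642 0.1041 0.2098] F [-0.27  0.28 -0.33] w 0.05978373597755238 q [ 0.    0.22 -0.4   2.04  0.11  0.89 -1.71]
turn deg (tool) [-0.05 -0.3  -0.35]
shift mm after turn [-40.2   4.8 296.9]
axes [[-0.945, 0.0, 0.326], [-0.326, 0.0, -0.945], [-0.0, -1.0, -0.0]]
panrim 73 (array([0.54184643, 0.12994338]), np.float64(0.04341391010780021)) z 0.117044049719971
OpenCV(4.12.0) /io/opencv/modules/imgproc/src/linefit.cpp:50: error: (-215:Assertion failed) count > 0 in function 'fitLine2D_wods'

lid 705 ((0.5995877385139465, -0.16441665589809418), 0.04698922857642174) 0.11846407126308667
knob 54 ((0.5998148918151855, -0.1649416834115982), 0.011992883868515491) 0.14759785890256427
panrim 1569 (array([0.54136715, 0.13182277]), np.float64(0.04278003837145125)) z 0.11616240613213673
handle 1276 [0.44187732 0.09791925 0.11123789] [0.9451427  0.32665774 0.4418773  0.09791925] 0.11215541256616698
lid 0 ((0.0, 0.0), 0.0) nan
knob 0 ((0.0, 0.0), 0.0) nan
heat (array([ 0.57737971, -0.01594459]), np.float64(0.0625986328354364), 118)
```

View pics/w6.png

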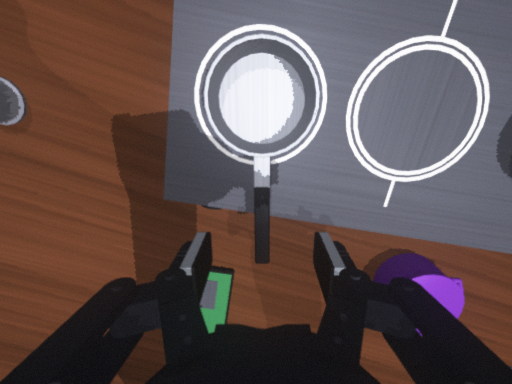

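View pics/t6.png

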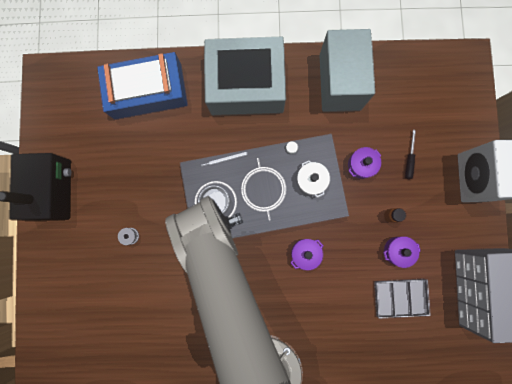

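Pan stands inside the single ring (wrist view (260,95)). Now the pot.

Emit:
jog_arm(
  motion=[
    [0.7,[-0.002,0,0.015],[0,-0.3,0]],
    [0.7,[-0.004,0,0.03],[0,0,0]],
    [0.7,[-0.005,0,0.035],[0,0,0]],
    [0.7,[-0.005,0,0.035],[0,0,0]],
    [0.7,[-0.005,0,0.035],[0,0,0]],
    [0.7,[-0.005,0,0.035],[0,0,0]],
    [0.7,[-0.005,0,0.035],[0,0,0]],
    [0.7,[-0.005,0,0.035],[0,0,0]],
    [0.7,[-0.004,0,0.03],[0,0,0]],
    [0.7,[0,0,0.012],[0,0,0]],
  ],
)

```text
clock: 9.48
tcp_pos: [0.5971, -0.1693, 0.2041]
orientation: [-0.341, 2.044, -2.046]
contact_force: [-0.2, -0.1, -0.1]
grip_width: 0.0599
```

Emit:
jog_arm(
  motion=[
    [0.7,[0,0,0],[0,0,0]],
    [0.7,[0,0,0],[0,0,0]],
  ],
)

```text
clock: 9.65
tcp_pos: [0.596, -0.1638, 0.2046]
orientation: [-0.345, 2.045, -2.041]
contact_force: [-0.4, -0.0, -0.5]
grip_width: 0.0596
```

```bash
python3 -c "
from h import *
plan((.599,-.1635,.143),(-.326,.945))
f=grab('wrist','w7.png');measure(f,(.541,.1315),(.599,-.164))
" 2>&1 | grep -v arn
```

```text
clock 9.65 tcp [ 0.596  -0.1638  0.2046] F [-0.38 -0.02 -0.46] w 0.0595637241455187 q [ 0.35  0.44 -0.25  1.73  0.12  0.99 -1.18]
turn deg (tool) [ 0.13 -0.02  0.15]
shift mm after turn [-2.9 61.6  0.7]
axes [[-0.945, 0.0, 0.326], [-0.326, 0.0, -0.945], [-0.0, -1.0, -0.0]]
index -1 is out of bounds for axis 0 with size 0
lid 7974 ((0.5988546013832092, -0.16273096203804016), 0.04723242297768593) 0.11934210152244079
knob 765 ((0.5990269184112549, -0.16246235370635986), 0.012121680192649364) 0.1483397889315341
```

View pics/w7.png

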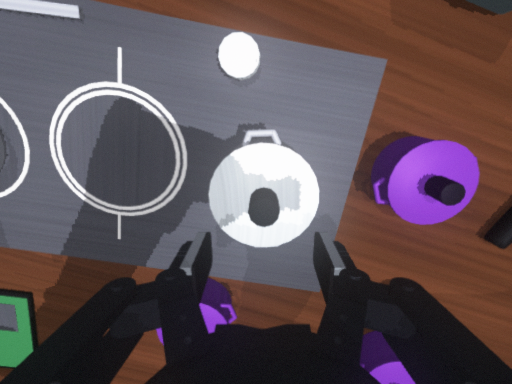

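Knob (264,207) is central between the fingers. Descending and gripping.

Emit:
jog_arm(
  motion=[
    [0.7,[-0.003,0.01,0],[0,0,0]],
    [0.7,[0,0.02,0],[0,0,0]],
    [0.7,[0,0.016,0],[0,0,0]],
    [0.7,[0,0.01,0],[0,0,0]],
    [0.7,[0,0.005,0],[0,0,0]],
    [0.7,[0,0,0],[0,0,0]],
    [0.7,[0,0,0],[0,0,0]],
  ],
)

```text
clock: 10.28
tcp_pos: [0.6001, -0.1626, 0.1457]
orientation: [-0.343, 2.041, -2.041]
contact_force: [0.4, 0.7, -0.6]
grip_width: 0.06
```

```bash
python3 -c "
from h import *
plan((.599,-.163,.143),(-.326,.945))
"
```

```text
clock 10.2833 tcp [ 0.6001 -0.1626  0.1457] F [ 0.41  0.66 -0.57] w 0.05996432099387184 q [ 0.34  0.51 -0.24  1.77  0.15  0.88 -1.2 ]
turn deg (tool) [ 0.    0.07 -0.02]
shift mm after turn [1.2 2.7 0. ]
axes [[-0.945, 0.0, 0.326], [-0.326, 0.0, -0.945], [-0.0, -1.0, -0.0]]
```

Emit:
jog_arm(
  motion=[
    [0.7,[0.001,0.002,0],[0,0,0]],
    [0,[0,0,0],[0,0,0]],
    [0,[0,0,0],[0,0,0]],
    [0,[0,0,0],[0,0,0]],
    [0,[0,0,0],[0,0,0]],
    [0,[0,0,0],[0,0,0]],
    [0,[0,0,0],[0,0,0]],
    [0,[0,0,0],[0,0,0]],
  ],
  force=30,
)

```text
clock: 10.95
tcp_pos: [0.5992, -0.1636, 0.1441]
orientation: [-0.342, 2.041, -2.041]
contact_force: [-1.7, 0.4, 6.1]
grip_width: 0.0232
```

```bash
python3 fm.py;  python3 -c "
from h import *
f=grab('wrist','w8.png');f=grab('side','s8.png');plan((.577,-.0163,.1437))
"
```

```text
F,M [-1.86  0.16  5.92  0.11  0.41  0.01] tcp [ 0.5992 -0.1636  0.1441] [-0.3418  2.0407 -2.0414] 0.022825660954134266 11.05
clock 11.15 tcp [ 0.5992 -0.1636  0.1441] F [-2.09  0.46  5.72] w 0.023220537892171614 q [ 0.34  0.51 -0.24  1.77  0.15  0.87 -1.2 ]
turn deg (tool) [0. 0. 0.]
shift mm after turn [ -27.1    0.4 -146.4]
axes [[-0.945, 0.001, 0.326], [-0.326, -0.0, -0.945], [-0.001, -1.0, 0.0]]
```

View pics/w8.png

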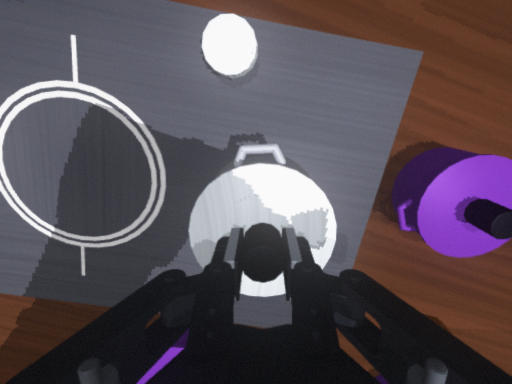

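Emit:
jog_arm(
  motion=[
    [0,[0,-0.0004,0],[0,0,0]],
    [0,[-0.001,0,-0.0055],[0,0,0]],
    [0,[-0.001,0,-0.0055],[0,0,0]],
    [0,[-0.001,0,-0.0055],[0,0,0]],
    [0,[-0.001,0,-0.0055],[0,0,0]],
    [0,[0,0,0],[0,0,0]],
  ],
)

```text
clock: 11.65
tcp_pos: [0.5956, -0.1396, 0.1441]
orientation: [-0.344, 2.041, -2.039]
contact_force: [-0.3, -0.5, 5.1]
grip_width: 0.0226
```

```bash
python3 fm.py
```

```text
F,M [-0.72  0.71  5.34  0.08 -0.01 -0.  ] tcp [ 0.5957 -0.1396  0.1441] [-0.3436  2.0417 -2.0387] 0.022879795505702672 11.75
```

Emit:
jog_arm(
  motion=[
    [0,[-0.001,-0.0002,-0.006],[0,0,0]],
    [0,[-0.0012,0,-0.0065],[0,0,0]],
    [0,[-0.0012,0,-0.0065],[0,0,0]],
    [0,[-0.0012,0,-0.0065],[0,0,0]],
    [0,[-0.0012,0,-0.0065],[0,0,0]],
    [0,[-0.0012,0,-0.0065],[0,0,0]],
    [0,[-0.0012,0,-0.0065],[0,0,0]],
    [0,[-0.0012,0,-0.0065],[0,0,0]],
    [0,[-0.001,0,-0.0055],[0,0,0]],
    [0,[0,0,0],[0,0,0]],
  ],
)

```text
clock: 12.58
tcp_pos: [0.5865, -0.0818, 0.1441]
orientation: [-0.345, 2.041, -2.039]
contact_force: [0.3, 0.2, 5.7]
grip_width: 0.0227
```

```bash
python3 fm.py;python3 -c "
from h import *
plan((.5772,-.0166,.1437))
"
```

```text
F,M [-0.02  0.66  5.27  0.07  0.06  0.01] tcp [ 0.5865 -0.0818  0.1441] [-0.3446  2.0424 -2.0379] 0.022806865703240326 12.6833
clock 12.6833 tcp [ 0.5866 -0.0817  0.1441] F [0.33 1.33 5.74] w 0.022806865703240326 q [ 0.23  0.48 -0.26  1.84  0.15  0.85 -1.34]
turn deg (tool) [0. 0. 0.]
shift mm after turn [-12.5   0.6 -64.6]
axes [[-0.945, -0.001, 0.328], [-0.328, 0.002, -0.945], [-0.0, -1.0, -0.002]]
```

Emit:
jog_arm(
  motion=[
    [0,[-0.0012,0,-0.006],[0,0,0]],
    [0,[-0.0013,0,-0.0068],[0,0,0]],
    [0,[-0.0013,0,-0.0068],[0,0,0]],
    [0,[-0.0013,0,-0.0068],[0,0,0]],
    [0,[-0.0013,0,-0.0068],[0,0,0]],
    [0,[-0.0013,0,-0.0068],[0,0,0]],
    [0,[-0.0013,0,-0.0068],[0,0,0]],
    [0,[-0.0013,0,-0.0068],[0,0,0]],
    [0,[-0.0012,0,-0.006],[0,0,0]],
    [0,[-0.001,0,-0.005],[0,0,0]],
  ],
)

```text
clock: 13.52
tcp_pos: [0.5773, -0.0189, 0.1442]
orientation: [-0.343, 2.041, -2.042]
contact_force: [1.0, -5.0, 5.6]
grip_width: 0.0229
```

Emit:
jog_arm(
  motion=[
    [0,[0,0,0],[0,0,0]],
    [0,[0,0,0],[0,0,0]],
  ],
)

```text
clock: 13.68
tcp_pos: [0.5772, -0.0176, 0.1441]
orientation: [-0.344, 2.042, -2.039]
contact_force: [0.2, -0.1, 5.7]
grip_width: 0.0228
```

```bash
python3 fm.py;python3 -c "
from h import *
plan((.5772,-.0166,.1437))
f=grab('top','t9.png');measure(f,(.541,.1315),(.577,-.0166))
im=rect(f,.06);print('heat',ring(im,(.577,-.017),54,76))
f=grab('wrist','w9.png')
"
```

```text
F,M [-0.22 -0.42  5.87 -0.21  0.02 -0.01] tcp [ 0.5772 -0.0176  0.1441] [-0.344   2.0424 -2.0392] 0.023059001035465227 13.7833
clock 13.7833 tcp [ 0.5772 -0.0176  0.1441] F [-1.14 -0.51  5.92] w 0.023059001035465227 q [ 0.13  0.46 -0.27  1.87  0.16  0.83 -1.45]
turn deg (tool) [0. 0. 0.]
shift mm after turn [-0.4  0.4 -0.9]
axes [[-0.945, -0.001, 0.327], [-0.327, 0.001, -0.945], [0.0, -1.0, -0.002]]
panrim 94 (array([0.54205094, 0.12984179]), np.float64(0.0432941390542024)) z 0.11741383057441405
handle 145 [0.44028255 0.09496412 0.10972942] [0.9453573  0.32603607 0.44028255 0.09496412] 0.11274754670763718
lid 0 ((0.0, 0.0), 0.0) nan
knob 0 ((0.0, 0.0), 0.0) nan
heat (array([ 0.57710665, -0.01682429]), np.float64(0.06481717484909162), 77)
  return _methods._mean(a, axis=axis, dtype=dtype,
  ret = ret.dtype.type(ret / rcount)
```

View pics/w9.png

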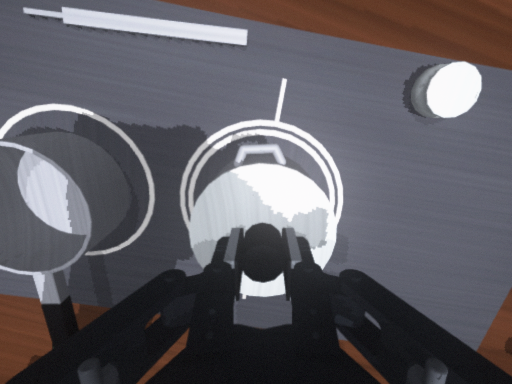

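View pics/t9.png

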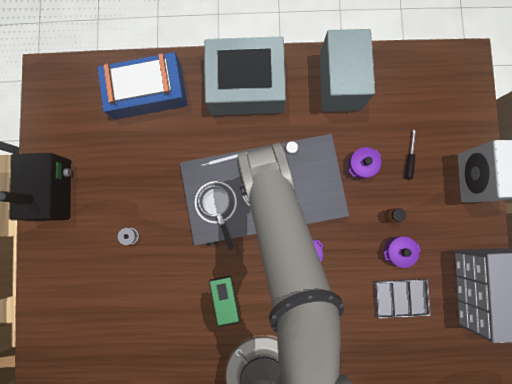

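The wrist view shows the pot inside the double ring (~(262,190)). Releasing, rising and backing off.

Emit:
jog_arm(
  motion=[
    [0.4,[0,0,0],[0,0,0]],
    [0.6,[0,0,0],[0,0,0]],
    [0.7,[0,0,0],[0,0,0]],
    [0.7,[0,0,0],[0,0,0]],
    [0.7,[0,-0.01,0],[0,0,0]],
    [0.7,[0,-0.02,0],[0,0,0]],
    [0.7,[0,-0.03,0],[0,0,0]],
    [0.7,[0,-0.03,0],[0,0,0]],
    [0.7,[0,-0.03,0],[0,0,0]],
    [0.7,[0,-0.02,0],[0,0,0]],
  ],
)

```text
clock: 14.72
tcp_pos: [0.5782, -0.0187, 0.288]
orientation: [-0.339, 2.039, -2.04]
contact_force: [-0.2, -1.2, -0.1]
grip_width: 0.0599
```

Emit:
jog_arm(
  motion=[
    [0.7,[0,0,0.02],[0,0,0]],
    [0.7,[0,0,0.03],[0,0,0]],
    [0.7,[0,0,0.03],[0,0,0]],
    [0.7,[0,0,0.03],[0,0,0]],
    [0.7,[0,0,0.03],[0,0,0]],
    [0.7,[0,0,0.03],[0,0,0]],
    [0.7,[0,0,0.03],[0,0,0]],
    [0.7,[0,0,0.03],[0,0,0]],
    [0.7,[0,0,0.02],[0,0,0]],
    [0.7,[0,0,0],[0,0,0]],
  ],
)

```text
clock: 15.55
tcp_pos: [0.6587, -0.2615, 0.284]
orientation: [-0.337, 2.043, -2.048]
contact_force: [-0.4, -0.5, 0.4]
grip_width: 0.0595
```

```bash
python3 -c "
from h import *
for n in('top','side'):
  f=grab(n,n+'9.png');measure(f,(.541,.1315),(.577,-.0166))
  im=rect(f,.06);sv(im,n+'9r.png');print('park',ring(im,(.541,.13),54,74),'heat',ring(im,(.577,-.017),57,76))
  f0=dict(np.load(n+'0.png.npz'));a,o1=cloud(f0);b,o2=cloud(f)
  for m,(x,y,zl,rr) in dict(tin=(.70,-.107,.075,.04)).items():
    for c,o in((a,o1),(b,o2)): q=c[o&(c[...,2]>zl)&(c[...,2]<.095)&(np.hypot(c[...,0]-x,c[...,1]-y)<rr)];print(m,q.mean(0).round(4))
print(r.get_obs()['clock'])
"
```

```text
panrim 87 (array([0.54199714, 0.12995159]), np.float64(0.04343059716592245)) z 0.11653096852556759
handle 144 [0.44050821 0.09504591 0.11007654] [0.94701195 0.32119828 0.44050822 0.09504591] 0.11270902534970806
lid 704 ((0.5779168009757996, -0.018394842743873596), 0.046882230788469315) 0.11844159185132663
knob 52 ((0.5781529545783997, -0.01854950748383999), 0.011477445252239704) 0.1472493799677862
park (array([0.54156322, 0.13031713]), np.float64(0.061770775327371914), 119) heat (array([ 0.57727943, -0.01755225]), np.float64(0.0630713334546239), 113)
tin [ 0.7015 -0.107   0.0816]
tin [ 0.7015 -0.1069  0.0812]
panrim 131 (array([0.53860425, 0.13023083]), np.float64(0.04314521900912526)) z 0.117749859677164
handle 195 [0.43859459 0.09744591 0.11014129] [0.9433288  0.3318596  0.4220843  0.09282795] 0.11390833816660484
lid 549 ((0.5752349495887756, -0.018146056681871414), 0.04904903843998909) 0.11953898138231511
knob 51 ((0.572784960269928, -0.01825895719230175), 0.013724856078624725) 0.14828613058656726
park (array([0.53974128, 0.13040646]), np.float64(0.06233171086115959), 73) heat (array([ 0.57692326, -0.01841388]), np.float64(0.06451945899754938), 86)
tin [ 0.6964 -0.106   0.0824]
tin [ 0.6968 -0.1066  0.0824]
15.65
```

View pics/top9r.png

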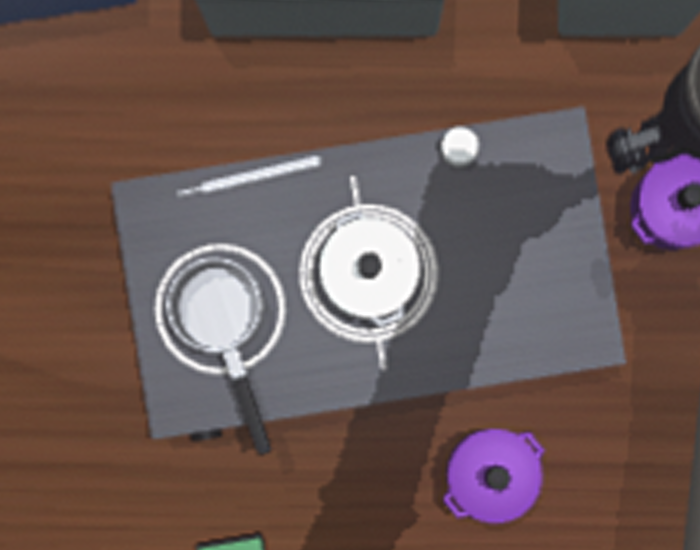

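View pics/side9.png

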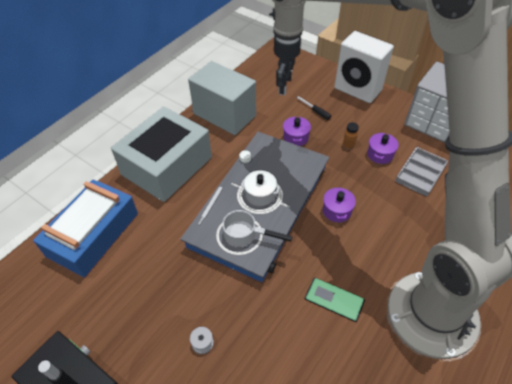

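View pics/top9.png

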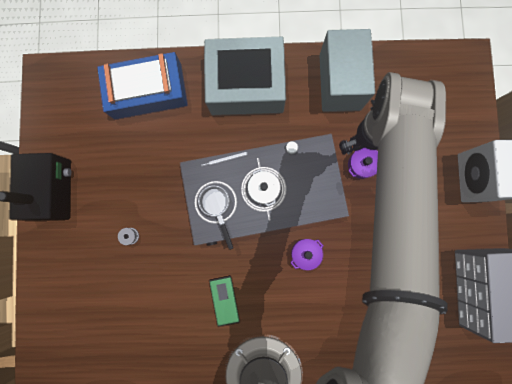

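Both vessels are concentric with their rings to about 1 mm. The tin, tweezers and reel have not moved, and the jar is visible in the side view where it was. The arm is clear at z 0.28. Handing in.

```bash
python3 -c "
from h import *
o=r.get_obs();print(o['contact_force'],abs(o['qvel']).max());print(r.hand_in())"
```

```text
[-0.22176827  0.59612402  0.48344293] 0.032503806099648015
the job is handed in; nothing more can be done
None
```

I slid the open pan by its handle into the single ring, then slid the lidded pot by its knob onto the double-ring heating mark. I handed in at about 15.7 s, with the arm clear and touching nothing.

**Final position (top camera):**

| Item | Offset from ring centre |
|---|---|
| Pan | about 0.6 mm |
| Pot | about 1 mm |

- **Flatness:** the rim and lid heights were unchanged from the start, so both stand flat.
- **Side camera:** it showed the pan about 1 mm and the pot 2 to 4 mm off centre. That view only partly sees the circles, but this is still well inside the rings.
- **Bystanders:** the tin measured within 1 mm of its start. The tweezers and reel look unmoved in the top and side pictures. In the last top picture the arm hides the jar, so I checked it only in the side view, where it stands as before.
- **Contact force:** the wrist force readings I took stayed at about 8 N or less. Before the pan slid there was a brief upward pull of about 1 N, less than its weight, which I backed off.
- **Slip:** one early move was written in mm instead of m. The row's travel limit capped it in free air, so it did no harm.

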